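# Mount the steel filter funnel on the vacuum manifold and open the valve

## Robot

A 6-joint arm with a two-finger parallel gripper is mounted at the origin on a cart in front of the work surface, level with it; the furniture and walls round the work are solid. World frame = base frame: x ahead of the robot, y to its left, z up, the work surface at z = 0. Lengths are in m, angles in rad, forces in N, time in s.
With the tool pointing down it reaches from about 0.35 to 0.775 m from the base axis. Payload 7.3 kg.
Tool frame: the origin (TCP) lies on the centre line of the jaws, within the pads' length; the fingertips stand 17 mm ahead of it and the grasp point (between the pads) lies 2 mm behind it; z points along the fingers, y is the line along which they close (so a half turn about z gives the same grasp; the last joint's range is limited). The gripper opens to 92 mm and grips with 3 to 60 N. Pads are 19 mm wide; open, the fingers measure 130 mm over their backs; the gripper's body (75 mm by 190 mm) begins 47 mm behind the grasp point.
Start: joints at [-1.297, 0.342, 1.524, -0, 1.275, -0.146], TCP at [0.214, -0.479, 0.244] pointing down, gripper open.
Joint ranges: [-2.53, 2.53], [-0.77, 2.02], [0.04, 2.7], [-1, 4.14], [0.28, 2.66], [-3.11, 3.11]. Speed limits (rad/s): [2.57, 2.57, 3.14, 3.14, 3.14, 3.14].

## Interface

Orientations are given as [roll, pitch, yaw] about the fixed x, y, z axes, in that order (R = Rz(yaw) Ry(pitch) Rx(roll)).
In Python, from workcell import ctrl gives the robot as it stands. The module is installed in compiled form; this text tells all that it offers.
- The arm moves only by the tool play_rows, never from a script. Its argument "motion" is a list of rows, each an object of numbers: "x", "y", "z": the shift along the tool's x, y, z in m; "twist": the turn about the tool's z in degrees; "hand": the opening, from 0 (shut) to 1 (fully open). In form: [{"x": .., "y": .., "z": .., "twist": .., "hand": ..}, ...]. A call has 1 to 10 rows; each row is the pose to reach, as a shift and turn from the pose commanded when the call began, along the tool's axes at that moment; what a row does not reach only later rows make up. A row lasts 1/12 s, in which the tool goes at most 41.7 mm and 7.16 degrees, less where a joint would pass 70% of its speed; a pose out of reach is approached as far as the arm can. A call with a gripper value outside its range is refused whole. The fingers move at their own pace and stop on an object; "squeeze" is the grip in N (left out, the last holds). Time passes only in rows, so rows that repeat a pose let the fingers close. It gives the time, the measured TCP pose, the force, the opening and the grip force at its end, in the units of the state.
- ctrl.get_state(): the state, without advancing time (a new reading comes with each control period).
- ctrl.camera(name): name is "scene" or "top" or "wrist"; returns the picture (480x640x3 uint8, blue, green, red); there is no depth.
- ctrl.camera_params(name): a dict with "fov_y" (degrees; the focal length in pixels is half the picture's height over the tangent of half this angle, whatever the lens; pixels are square), "cx", "cy" (the principal point, pixels), "rvec" (rotation vector, rad) and "tvec" (3), from world to camera coordinates, as OpenCV has them; the wrist camera has in their place "T_tool_cam" (4x4, takes a point from camera to tool coordinates, whose origin is the TCP and whose axes are the flange's). Camera axes: x right, y down, z forward; pixel columns grow to the right and rows downward; lengths in m; the calibration is good to about 2 mm. A picture is of the moment at which its call begins: read the wrist's pose just before it. camera_params takes no time and is no camera call.
- ctrl.job_done(): hands the job in; it is judged then, once.
The state is a dict: "time_s": time; "joint_positions": joint angles; "dq": joint speeds; "effort": joint torques, N m; "position": TCP position; "orientation": TCP orientation; "contact_force": force on the tool from outside, world axes, zero at the start; "torque": the same for the moment, N m; "gripper_width": finger opening in m; "grasp_force": force on a finger pad.
Only numpy, scipy, OpenCV 4.12 (cv2) and the standard library are available. Lean on these libraries where they do the work, as an engineer would, in place of code of your own. Each camera call takes 0.05 s, during which the arm holds its last target. There are 200 camera calls.

## Task

Set up the vacuum filtration: take the steel filter funnel out of the sloping draining rack and stand it upright in the open conical seat of the manifold, keeping hold of it until its rubber stopper is fully home. Then open the vacuum: swing the red valve lever all the way round until it lies in line with the pipe. Leave the white funnel in the rack and do not disturb the other things on the table.

Things in the scene. Friction and masses are not known exactly. Their poses are not given: they have to be found in the camera images.
- steel_funnel: Filter funnel with a bright steel cup, 139 mm long, 0.14 to 0.28 kg. Origin: centre of the small lower end of its black rubber stopper; z along its axis to the cup. Along z: outlet tube d 10 from -9 to 0 mm; stopper, a cone of 12 deg half-angle, d 29 at 0 to d 47 at 42; flange d 60 from 42 to 50; cup from 50 to 130. Starts in one of the rack's two places, held by its weight.
- cup_rim (a point): Centre of the steel funnel's open mouth, 130 mm along its axis from its origin; axes as the funnel's. The cup is straight and round, d 52 outside, 2.5 mm wall, with a d 54 rolled rim; grip it across d 52, 15 to 60 mm below the rim. To leave the rack, draw the funnel out along its axis, 52 mm to clear.
- white_funnel: Same funnel with a white plastic cup, a blue band and a blue rim, in the other place of the rack, 100 mm beside the first; stays there. Origin and axes alike.
- rack: Fixed draining rack: white plate 215 x 85 x 6 mm sloping 40 deg, rising away from the rack's front (-x), on two bent-wire stands, blue drip tray beneath. Origin on the table under the plate's centre; y along the plate. Holes at y = +50 and -50 mm; the flanges lie on the plate, the funnels' axes lean 40 deg from vertical with the mouths towards the front, about 140 mm high.
- manifold: Fixed steel vacuum manifold. Origin on the table under the open seat, z up, y along the header pipe (d 28, axis 42 mm high, y -127 to +135 mm). Open conical seat at y = 0; a like seat at y = -90, closed with a black rubber plug, 140 mm high (leave it); brass ball valve at y = +130, hose barb to +192. Two feet, 100 mm long in x.
- seat_mouth (a point): Centre of the open seat's mouth, 115 mm above the table. The seat is a cone of 12 deg half-angle open upward, d 45 at the mouth, 53 mm deep. With the funnel home, the funnel's origin lies about 37 mm below this point on its axis and the flange about 5 mm above the mouth. Axes as the manifold's.
- valve_pivot (a point): Lever's pivot, 82 mm above the table at y = +130 mm of the manifold. Axes as the manifold's.
- lever_grip (a point): Point on the lever's middle line, 70 mm from the pivot and 82 mm above the table. The lever is a flat bar with a red sleeve 15 mm wide and 10 mm thick from 27 to 97 mm from the pivot; x of this point points from here to the pivot.
- valve_lever (a joint): Angle of the valve lever, rad, about the vertical: 0 = shut, lever across the pipe, pointing to the manifold's -x; 1.571 = fully open (stop), lever in line with the pipe, pointing to its +y, over the hose barb. Turns clockwise from above. Stays where left; about 2 N at the sleeve moves it. Starts at 0 to 0.12.
- petri_1: Clear petri dish, d 63 x 15 mm, in front of the manifold. Origin under its centre.
- petri_2: Second petri dish, alike.
- tweezers: Steel tweezers, 122 x 13 x 9 mm, lying on the table. Origin under the middle.
- dropper_bottle: Brown dropper bottle, d 34 x 102 mm, behind the manifold. Origin under its centre.
- pin_jar: Clear jar of pins, d 61 x 86 mm, near the front right. Origin under its centre.
- tissue_pack: Small carton, 60 x 106 x 28 mm, behind the manifold. Origin under its centre.

How it is judged:
By the outcome, as a careful person would: the job done as asked, in the order asked, and still so for the second after the job is handed in, with the robot touching nothing.
It also fails if it takes over 56 s, if anything falls off the work surface, if the arm or the gripper's body presses on something with over 40 N, if the wrist force passes 120 N, or if a joint passes its speed limit or range.

## Working session

There is one attempt and no reset: what is moved stays moved. The work goes in short steps, Python scripts to look and compute and a tool call to move; the robot and the scene stay as the last step left them, time stands still between calls to the robot, and variables do not carry over. Pictures are saved under pics/ and viewed, at most 10 in all, crops included, and the job is handed in when it is done.

Besides the shell and the picture viewer there is one more tool, called after "Call:" as name(argument=value, ...) on one line, values as JSON. play_rows: Moves the arm, as the interface text tells. Its arguments: {"type":"object","properties":{"motion":{"type":"array"},"squeeze":{"type":"number"}},"required":["motion"]}

```bash
mkdir -p pics; python3 - <<'E'
from workcell import ctrl
import cv2
s=ctrl.get_state();print(s)
for n in("scene","top","wrist"):
    cv2.imwrite(f"pics/{n}0.png",ctrl.camera(n));print(n,ctrl.camera_params(n))
E
```

```text
{'time_s': 0.0, 'joint_positions': array([-1.29704232e+00,  3.42699327e-01,  1.52503393e+00, -9.46890190e-06,
        1.27539743e+00, -1.45986274e-01]), 'dq': array([-8.23529934e-05, -1.31298320e-03, -1.30386013e-04, -6.46741613e-04,
        1.53970552e-03,  6.69189875e-04]), 'effort': array([-1.73971748e-03, -4.31248677e+01, -2.44217080e+01,  7.14927656e-02,
        5.59950457e-02, -1.28082343e-04]), 'position': array([ 0.21386763, -0.47903716,  0.24305119]), 'orientation': array([-3.14006967e+00, -2.14776314e-04,  4.19742882e-01]), 'contact_force': array([ 0.4962948 ,  0.65011489, -0.79160329]), 'torque': array([-0.00872769,  0.0388989 ,  0.04327199]), 'grasp_force': 0.0, 'gripper_width': 0.09156153513009979}
scene {'fov_y': 43.82197033521807, 'cx': 324.35409119528526, 'cy': 240.42272107392716, 'rvec': array([ 1.04835264, -2.36495328,  1.09369616]), 'tvec': array([0.28115876, 0.38420205, 0.96553057])}
top {'fov_y': 51.2084722952496, 'cx': 317.2675421097913, 'cy': 242.83940346819318, 'rvec': array([ 2.18100563, -2.14047732,  0.12195229]), 'tvec': array([-0.09497915,  0.54647802,  0.98518773])}
wrist {'fov_y': 59.374391669825506, 'cx': 317.9636227911505, 'cy': 238.18317220863275, 'T_tool_cam': array([[-1.17026699e-03, -9.69436020e-01, -2.45341464e-01,
         6.50141127e-02],
       [ 9.99999257e-01, -1.21799892e-03,  4.28215564e-05,
        -7.10952274e-04],
       [-3.40338398e-04, -2.45341232e-01,  9.69436725e-01,
        -1.40803559e-01],
       [ 0.00000000e+00,  0.00000000e+00,  0.00000000e+00,
         1.00000000e+00]])}
```

View pics/scene0.png

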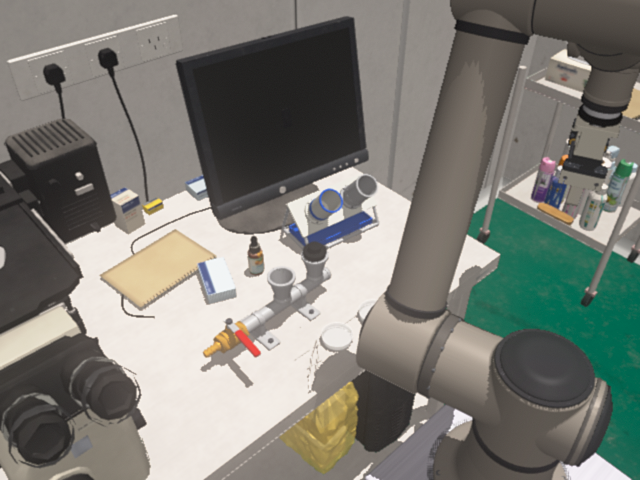

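View pics/top0.png

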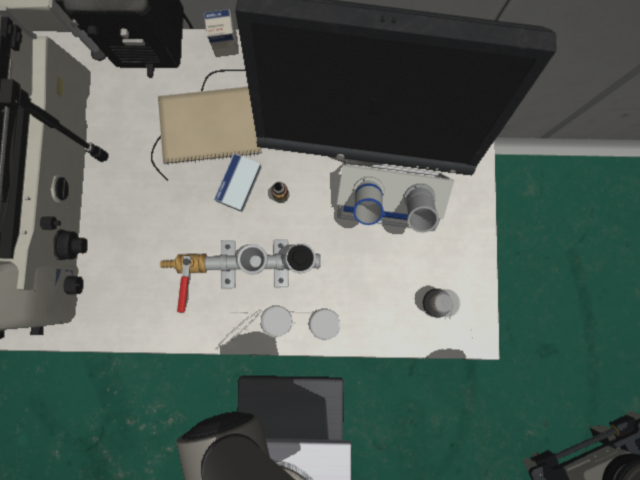

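The scene view shows the manifold in the middle, with its red lever across the pipe. The rack is behind and to its right: the blue-rimmed white funnel is on the +y side, and the steel one on the -y side at about (422,218) in the top view. I'll enlarge both views to measure.

```bash
python3 - <<'E'
import cv2
t=cv2.imread("pics/top0.png")[150:345,160:460]
cv2.imwrite("pics/topc.png",cv2.resize(t,(780,507),interpolation=cv2.INTER_CUBIC))
t=cv2.imread("pics/scene0.png")[160:370,190:390]
cv2.imwrite("pics/scenec.png",cv2.resize(t,(570,598),interpolation=cv2.INTER_CUBIC))
E
```

```text
(no output)
```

View pics/topc.png

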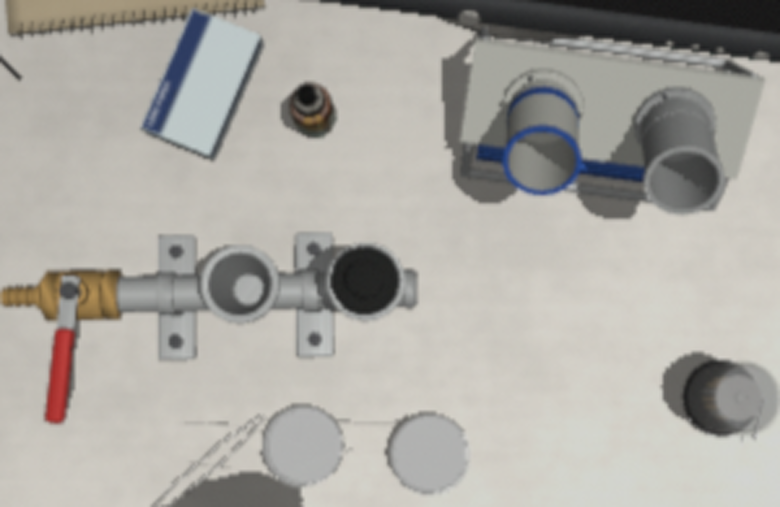

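View pics/scenec.png

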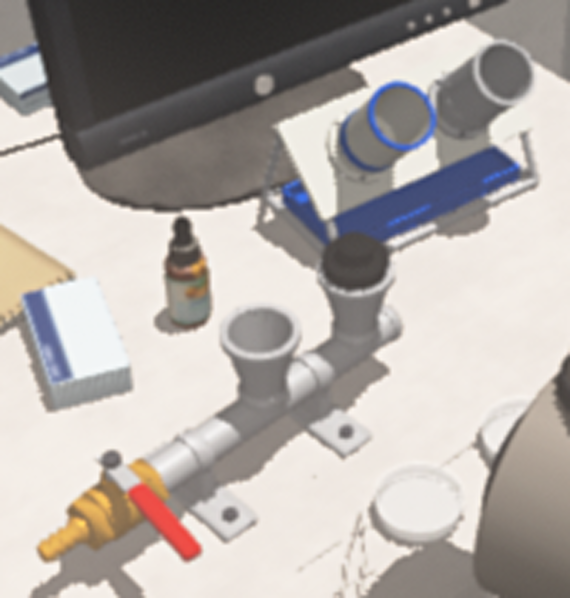

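The top crop shows the seat mouth at (240,283), plug (365,280), pivot (69,290), lever tip (57,418), steel mouth (683,180) and blue mouth (541,160). The scene crop shows the steel mouth at (500,74), blue mouth (402,116), seat (261,332) and plug (356,252).

```bash
cat > h.py <<'E'
import numpy as np,cv2
from workcell import ctrl
from scipy.spatial.transform import Rotation as Ro
def ray(n,px,st=None):
    p=ctrl.camera_params(n);f=240/np.tan(np.radians(p["fov_y"]/2))
    d=np.array([(px[0]-p["cx"])/f,(px[1]-p["cy"])/f,1])
    if n=="wrist":
        T=p["T_tool_cam"];R=Ro.from_euler("xyz",st["orientation"]).as_matrix()
        return st["position"]+R@T[:3,3],R@T[:3,:3]@d
    R=cv2.Rodrigues(p["rvec"])[0];return -R.T@p["tvec"],R.T@d
def atz(r,z): o,d=r;return o+d*(z-o[2])/d[2]
def proj(n,X,st=None):
    p=ctrl.camera_params(n);f=240/np.tan(np.radians(p["fov_y"]/2))
    if n=="wrist":
        T=p["T_tool_cam"];R=Ro.from_euler("xyz",st["orientation"]).as_matrix()
        c=T[:3,:3].T@(R.T@(np.array(X)-st["position"])-T[:3,3])
    else: c=cv2.Rodrigues(p["rvec"])[0]@np.array(X)+p["tvec"]
    return np.array([p["cx"],p["cy"]])+f*c[:2]/c[2]
def tri(rs):
    A=0;b=0
    for o,d in rs:
        d=d/np.linalg.norm(d);P=np.eye(3)-np.outer(d,d);A=A+P;b=b+P@o
    return np.linalg.solve(A,b)
E
python3 - <<'E'
from h import *
np.set_printoptions(precision=4,suppress=True)
T=dict(blue=(541,160),steel=(683,180),seat=(240,283),plug=(365,280),piv=(69,290),tip=(57,418))
S=dict(blue=(402,116),steel=(500,74),seat=(261,332),plug=(356,250))
Z=dict(seat=.115,plug=.14,piv=.09,tip=.085)
for k,v in T.items():
    a=ray("top",(v[0]/2.6+160,v[1]/2.6+150))
    if k in Z: print(k,"top@z",atz(a,Z[k]))
    if k in S:
        w=S[k];b=ray("scene",(w[0]/2.85+190,w[1]/2.848+160))
        print(k,"tri",tri([a,b]), "scene@z", atz(b,Z.get(k,.16)))
E
```

```text
blue tri [ 0.5939 -0.1777  0.1396] scene@z [ 0.5729 -0.1598  0.16  ]
steel tri [ 0.5833 -0.2764  0.1376] scene@z [ 0.5622 -0.2525  0.16  ]
seat top@z [0.5063 0.0349 0.115 ]
seat tri [0.5057 0.0345 0.1112] scene@z [0.5014 0.0361 0.115 ]
plug top@z [ 0.508  -0.0551  0.14  ]
plug tri [ 0.5083 -0.0553  0.131 ] scene@z [ 0.5   -0.049  0.14 ]
piv top@z [0.5009 0.1634 0.09  ]
tip top@z [0.4077 0.1689 0.085 ]
```

```bash
python3 - <<'E'
from h import *
np.set_printoptions(precision=4,suppress=True)
for n,t,s in(("botR",(474,172),(367,155)),("botL",(258,147),(219,213)),("topR",(556,34),(354,20)),("topL",(243,3),(180,64))):
    rs=[ray("top",t),ray("scene",s)];X=tri(rs);print(n,X,proj("top",X)-t)
E
```

```text
botR [ 0.6733 -0.3723  0.1362] [-0.0218 -0.0222]
botL [0.7127 0.0291 0.1435] [-0.7477 -0.7903]
topR [ 0.7706 -0.3941  0.4319] [4.9106 5.4881]
topL [0.81   0.015  0.4366] [0.1672 0.2019]
```

Call:
play_rows(motion=[{"x": 0.04, "y": -0.002, "z": 0, "twist": 4, "hand": 0.85}, {"x": 0.08, "y": -0.005, "z": 0, "twist": 10, "hand": 0.85}, {"x": 0.12, "y": -0.008, "z": 0, "twist": 16, "hand": 0.85}, {"x": 0.16, "y": -0.01, "z": 0, "twist": 22, "hand": 0.85}, {"x": 0.2, "y": -0.013, "z": 0, "twist": 28, "hand": 0.85}, {"x": 0.24, "y": -0.016, "z": 0, "twist": 30.4, "hand": 0.85}, {"x": 0.28, "y": -0.018, "z": 0, "twist": 30.4, "hand": 0.85}, {"x": 0.32, "y": -0.02, "z": 0, "twist": 30.4, "hand": 0.85}, {"x": 0.36, "y": -0.023, "z": 0, "twist": 30.4, "hand": 0.85}, {"x": 0.4, "y": -0.025, "z": 0, "twist": 30.4, "hand": 0.85}])

```text
time_s: 0.98
position: [0.5705, -0.2921, 0.2434]
orientation: [-3.141, 0.001, -0.111]
contact_force: [-0.1, -1.0, 0.7]
gripper_width: 0.0784
grasp_force: 0.0
```

Call:
play_rows(motion=[{"x": 0.01}, {"x": 0.01}, {"x": 0.01}])

```text
invalid input at $.motion[0]: expected keys x, y, z, twist, hand
```

```bash
python3 - <<'E'
from h import *
np.set_printoptions(precision=4,suppress=True)
s=ctrl.get_state();print(s["position"],s["orientation"],s["time_s"],s["gripper_width"])
I=ctrl.camera("wrist");
u=np.array([-.639,.071,.766]);rim=np.array([.583,-.276,.138])
a=np.cross(u,[0,0,1]);a/=np.linalg.norm(a);b=np.cross(u,a)
for t in np.linspace(0,2*np.pi,36,endpoint=False):
    p=proj("wrist",rim+.027*(np.cos(t)*a+np.sin(t)*b),s);cv2.circle(I,tuple(int(round(v)) for v in p),1,(0,0,255),-1)
cv2.imwrite("pics/w1.png",I)
E
```

```text
[ 0.5705 -0.2921  0.2434] [-3.1414  0.0006 -0.1106] 0.9833 0.0784281126445503
```

View pics/w1.png

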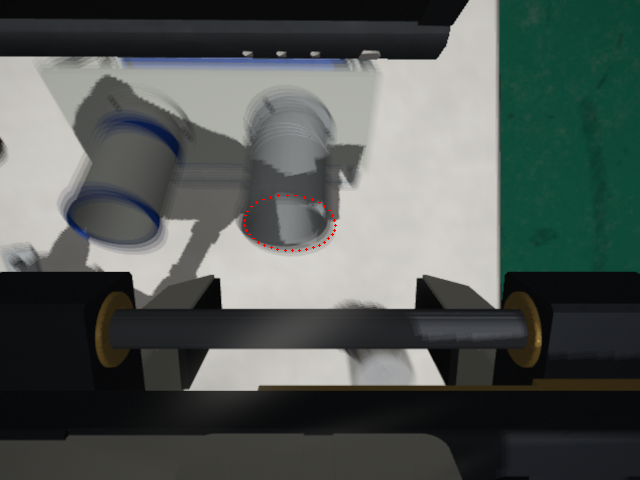

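The wrist view shows the steel mouth at about (288,221), within about 1 mm of the prediction (290,222), and the axis in line with the tool x. I'm descending over the cup.

Call:
play_rows(motion=[{"x": 0.014, "y": -0.01, "z": 0.02, "twist": 0, "hand": 0.85}, {"x": 0.027, "y": -0.019, "z": 0.04, "twist": 0, "hand": 0.85}, {"x": 0.027, "y": -0.019, "z": 0.06, "twist": 0, "hand": 0.85}, {"x": 0.027, "y": -0.019, "z": 0.08, "twist": 0, "hand": 0.85}, {"x": 0.027, "y": -0.019, "z": 0.1, "twist": 0, "hand": 0.85}, {"x": 0.027, "y": -0.019, "z": 0.113, "twist": 0, "hand": 0.85}, {"x": 0.027, "y": -0.019, "z": 0.12, "twist": 0, "hand": 0.85}, {"x": 0.027, "y": -0.019, "z": 0.126, "twist": 0, "hand": 0.85}, {"x": 0.027, "y": -0.019, "z": 0.126, "twist": 0, "hand": 0.85}, {"x": 0.027, "y": -0.019, "z": 0.126, "twist": 0, "hand": 0.85}])

```text
time_s: 1.87
position: [0.5982, -0.2779, 0.1182]
orientation: [3.141, -0.001, -0.111]
contact_force: [-0.3, 0.7, -0.2]
gripper_width: 0.0783
grasp_force: 0.0
```

```bash
python3 - <<'E'
from h import *
np.set_printoptions(precision=4,suppress=True)
s=ctrl.get_state();print(s["position"],s["orientation"],s["contact_force"])
a=ctrl.camera("wrist");b=ctrl.camera("scene")[140:300,250:430]
cv2.imwrite("pics/w2.png",np.hstack([cv2.resize(a,(480,360)),cv2.resize(b,(320,284),interpolation=cv2.INTER_CUBIC)[:284].copy() if 0 else cv2.copyMakeBorder(cv2.resize(b,(320,284),interpolation=cv2.INTER_CUBIC),0,76,0,0,0)]))
E
```

```text
[ 0.5982 -0.2779  0.1182] [ 3.1412 -0.0006 -0.1109] [-0.2549  0.7325 -0.1946]
```

View pics/w2.png

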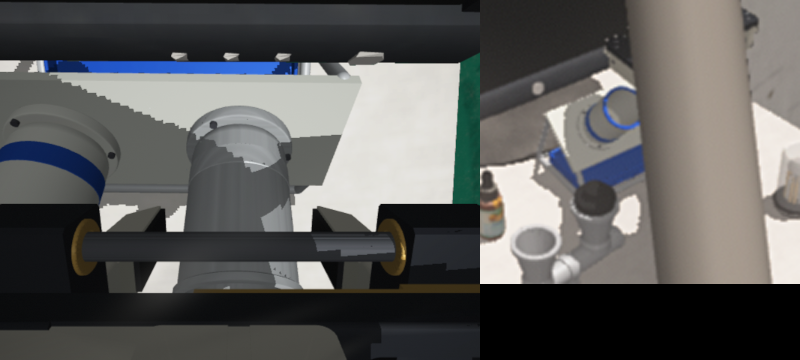

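The cup is centred between the fingers (238 px against a jaw centre of 238). I'm closing.

Call:
play_rows(motion=[{"x": 0, "y": 0, "z": 0, "twist": 0, "hand": 0.45}, {"x": 0, "y": 0, "z": 0, "twist": 0, "hand": 0.4}, {"x": 0, "y": 0, "z": 0, "twist": 0, "hand": 0.4}, {"x": 0, "y": 0, "z": 0, "twist": 0, "hand": 0.4}, {"x": 0, "y": 0, "z": 0, "twist": 0, "hand": 0.4}, {"x": 0, "y": 0, "z": 0, "twist": 0, "hand": 0.4}], squeeze=20)

```text
time_s: 2.47
position: [0.598, -0.2777, 0.1179]
orientation: [3.141, -0.0, -0.111]
contact_force: [-0.9, -0.3, 0.7]
gripper_width: 0.052
grasp_force: 20.0
```

Call:
play_rows(motion=[{"x": -0.0032, "y": 0, "z": -0.0038, "twist": 0, "hand": 0.4}, {"x": -0.0064, "y": 0, "z": -0.0077, "twist": 0, "hand": 0.4}, {"x": -0.0096, "y": 0, "z": -0.0115, "twist": 0, "hand": 0.4}, {"x": -0.0129, "y": 0, "z": -0.0153, "twist": 0, "hand": 0.4}, {"x": -0.018, "y": 0, "z": -0.0214, "twist": 0, "hand": 0.4}, {"x": -0.0231, "y": 0, "z": -0.0276, "twist": 0, "hand": 0.4}, {"x": -0.0283, "y": 0, "z": -0.0337, "twist": 0, "hand": 0.4}, {"x": -0.0334, "y": 0, "z": -0.0398, "twist": 0, "hand": 0.4}, {"x": -0.0386, "y": 0, "z": -0.046, "twist": 0, "hand": 0.4}, {"x": -0.045, "y": 0, "z": -0.0536, "twist": 0, "hand": 0.4}])

```text
time_s: 3.3
position: [0.5527, -0.2726, 0.1719]
orientation: [3.142, 0.0, -0.111]
contact_force: [-0.1, 0.4, -2.1]
gripper_width: 0.052
grasp_force: 20.0
```

Call:
play_rows(motion=[{"x": -0.015, "y": 0, "z": -0.02, "twist": 0, "hand": 0.4}, {"x": -0.03, "y": 0, "z": -0.05, "twist": 0, "hand": 0.4}, {"x": -0.05, "y": -0.01, "z": -0.08, "twist": 0, "hand": 0.4}, {"x": -0.06, "y": -0.03, "z": -0.1, "twist": 0, "hand": 0.4}, {"x": -0.07, "y": -0.06, "z": -0.12, "twist": 0, "hand": 0.4}, {"x": -0.07, "y": -0.06, "z": -0.12, "twist": 0, "hand": 0.4}, {"x": -0.07, "y": -0.06, "z": -0.12, "twist": 0, "hand": 0.4}, {"x": -0.07, "y": -0.06, "z": -0.12, "twist": 0, "hand": 0.4}])

```text
time_s: 3.97
position: [0.4901, -0.2054, 0.2914]
orientation: [3.141, -0.0, -0.11]
contact_force: [0.4, -0.2, -1.3]
gripper_width: 0.0519
grasp_force: 20.0
```

```bash
python3 - <<'E'
from h import *
np.set_printoptions(precision=4,suppress=True)
s=ctrl.get_state();print(s["position"],s["orientation"],s["contact_force"],s["time_s"])
a=ctrl.camera("wrist");b=ctrl.camera("scene")[60:300,200:470]
cv2.imwrite("pics/w3.png",np.hstack([cv2.resize(a,(480,360)),cv2.copyMakeBorder(cv2.resize(b,(320,284),interpolation=cv2.INTER_CUBIC),0,76,0,0,0)]))
E
```

```text
[ 0.4901 -0.2054  0.2914] [ 3.141  -0.0002 -0.1103] [ 0.4198 -0.1954 -1.3436] 3.9667
```

View pics/w3.png

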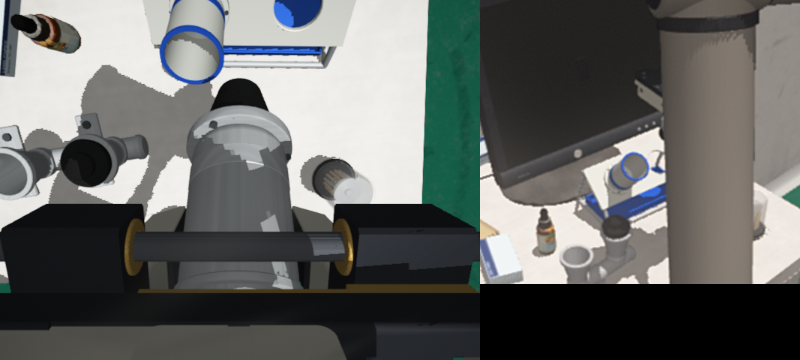

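The funnel is out of the rack and still leans with the stopper away from the robot. The white funnel is in place. I'm carrying it over the seat, keeping that lean.

Call:
play_rows(motion=[{"x": -0.007, "y": -0.02, "z": 0, "twist": 0, "hand": 0.4}, {"x": -0.014, "y": -0.048, "z": 0, "twist": 0, "hand": 0.4}, {"x": -0.022, "y": -0.078, "z": 0, "twist": 0, "hand": 0.4}, {"x": -0.032, "y": -0.108, "z": 0, "twist": 0, "hand": 0.4}, {"x": -0.042, "y": -0.138, "z": 0, "twist": 0, "hand": 0.4}, {"x": -0.051, "y": -0.168, "z": 0, "twist": 0, "hand": 0.4}, {"x": -0.059, "y": -0.198, "z": 0.005, "twist": 0, "hand": 0.4}, {"x": -0.065, "y": -0.222, "z": 0.015, "twist": 0, "hand": 0.4}, {"x": -0.07, "y": -0.235, "z": 0.025, "twist": 0, "hand": 0.4}, {"x": -0.071, "y": -0.241, "z": 0.031, "twist": 0, "hand": 0.4}])

```text
time_s: 4.9
position: [0.4455, 0.0434, 0.2586]
orientation: [-3.141, 0.003, -0.109]
contact_force: [-0.2, 0.7, -2.3]
gripper_width: 0.0521
grasp_force: 20.0
```

Call:
play_rows(motion=[{"x": 0, "y": 0, "z": 0, "twist": 0, "hand": 0.4}, {"x": 0, "y": 0, "z": 0, "twist": 0, "hand": 0.4}, {"x": 0, "y": 0, "z": 0, "twist": 0, "hand": 0.4}])

```text
time_s: 5.15
position: [0.4471, 0.041, 0.2605]
orientation: [3.141, -0.0, -0.112]
contact_force: [-0.1, -0.7, -1.7]
gripper_width: 0.0523
grasp_force: 20.0
```

```bash
python3 - <<'E'
from h import *
np.set_printoptions(precision=4,suppress=True)
s=ctrl.get_state();print(s["position"],s["orientation"],s["contact_force"],s["time_s"])
a=ctrl.camera("wrist")
R=Ro.from_euler("xyz",s["orientation"]).as_matrix();tx=R[:,0]
g=s["position"]-.002*R[:,2]
for deg,c in((40,(0,0,255)),(35,(0,255,0))):
    t=np.radians(deg);u=-np.sin(t)*tx+np.cos(t)*np.array([0,0,1.]);o=g-.1065*u
    p=R[:,1];q=np.cross(u,p)
    for zz,r in((0,.0145),(.042,.03)):
        for th in np.linspace(0,2*np.pi,30): cv2.circle(a,tuple(int(round(v)) for v in proj("wrist",o+zz*u+r*(np.cos(th)*p+np.sin(th)*q),s)),1,c,-1)
for th in np.linspace(0,2*np.pi,40):
    cv2.circle(a,tuple(int(round(v)) for v in proj("wrist",np.array([.506,.035,.115])+.0225*np.array([np.cos(th),np.sin(th),0]),s)),1,(255,0,255),-1)
cv2.imwrite("pics/w4.png",a)
E
```

```text
[0.4471 0.041  0.2605] [ 3.1411 -0.0004 -0.1119] [-0.0647 -0.6944 -1.7406] 5.15
```

View pics/w4.png

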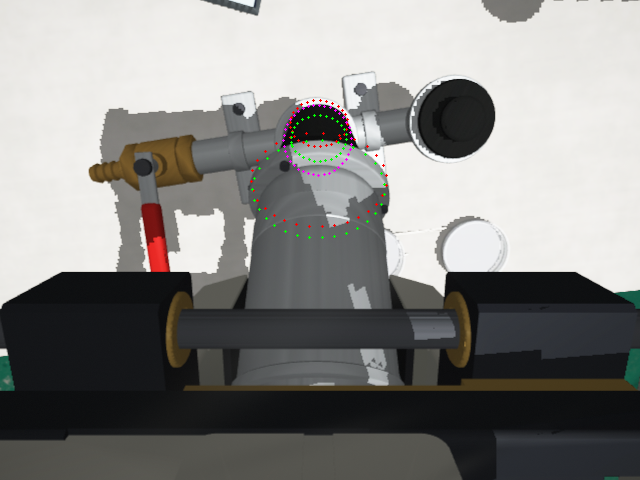

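In this view the stopper end sits over the seat at about (318,105), leaning 38-40°. The drawn seat circle lines up with the real mouth. I'm lowering the tilted end into the mouth, then swinging it upright with a light grip.

Call:
play_rows(motion=[{"x": 0, "y": 0, "z": 0.01, "twist": 0, "hand": 0.4}, {"x": 0, "y": 0, "z": 0.025, "twist": 0, "hand": 0.4}, {"x": 0, "y": 0, "z": 0.04, "twist": 0, "hand": 0.4}, {"x": 0, "y": 0, "z": 0.052, "twist": 0, "hand": 0.4}, {"x": 0, "y": 0, "z": 0.06, "twist": 0, "hand": 0.4}, {"x": 0, "y": 0, "z": 0.065, "twist": 0, "hand": 0.4}, {"x": 0, "y": 0, "z": 0.065, "twist": 0, "hand": 0.4}, {"x": 0, "y": 0, "z": 0.065, "twist": 0, "hand": 0.4}])

```text
time_s: 5.87
position: [0.4468, 0.0417, 0.1957]
orientation: [3.141, -0.001, -0.111]
contact_force: [-0.1, -0.6, -1.7]
gripper_width: 0.0518
grasp_force: 20.0
```

Call:
play_rows(motion=[{"x": 0, "y": 0, "z": 0, "twist": 0, "hand": 0.4}, {"x": 0, "y": 0, "z": 0, "twist": 0, "hand": 0.4}, {"x": 0.004, "y": 0, "z": -0.001, "twist": 0, "hand": 0.4}, {"x": 0.008, "y": 0, "z": -0.002, "twist": 0, "hand": 0.4}, {"x": 0.012, "y": 0, "z": -0.003, "twist": 0, "hand": 0.4}, {"x": 0.016, "y": 0, "z": -0.004, "twist": 0, "hand": 0.4}, {"x": 0.018, "y": 0, "z": -0.004, "twist": 0, "hand": 0.4}, {"x": 0.018, "y": 0, "z": -0.004, "twist": 0, "hand": 0.4}], squeeze=8)

```text
time_s: 6.53
position: [0.4643, 0.04, 0.2001]
orientation: [3.141, 0.001, -0.111]
contact_force: [-5.1, -0.6, 6.6]
gripper_width: 0.0521
grasp_force: 8.0
```

```bash
python3 - <<'E'
from h import *
np.set_printoptions(precision=4,suppress=True)
s=ctrl.get_state();print(s["position"],s["contact_force"],s["torque"],s["time_s"])
a=ctrl.camera("wrist");cv2.imwrite("pics/w5w.png",a);b=ctrl.camera("scene")[180:360,190:430]
cv2.imwrite("pics/w5.png",np.hstack([cv2.resize(a,(400,300)),cv2.resize(b,(400,300),interpolation=cv2.INTER_CUBIC)]))
E
```

```text
[0.4643 0.04   0.2001] [-5.149  -0.5997  6.6398] [ 0.0603  0.9059 -0.0661] 6.5333
```

View pics/w5.png

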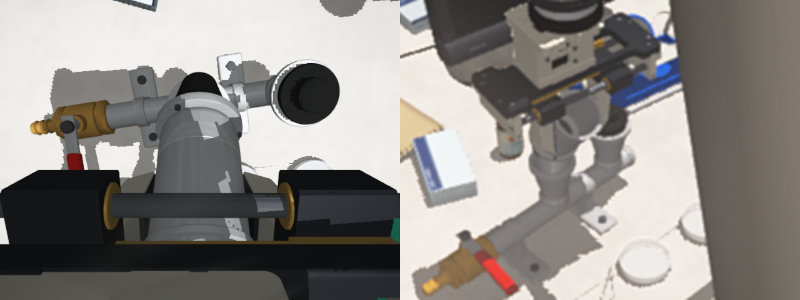

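The funnel is in contact with the seat (5 N sideways, 8 N up) and still leaning. I'll fit its tilt numerically from the stopper tip and flange rows.

```bash
cat > tilt.py <<'E'
from h import *
def rows(s,deg,L,off=0):
    R=Ro.from_euler("xyz",s["orientation"]).as_matrix();tx=R[:,0]*np.array([1,1,0]);g=s["position"]-.002*R[:,2]
    t=np.radians(deg);u=-np.sin(t)*tx+np.cos(t)*np.array([0,0,1.]);o=g-L*u;p=R[:,1];q=np.cross(u,p)
    f=lambda z,r:min(proj("wrist",o+z*u+r*(np.cos(a)*p+np.sin(a)*q),s)[1] for a in np.linspace(0,6.28,90))
    return [f(0,.0145),f(.042,.0235),f(.042,.03),f(.05,.03),f(.05,.026)],o
def prof(a,c=317,r0=60,r1=240):
    return [int(v) for v in a[r0:r1:4,c-3:c+4].mean((1,2))]
E
python3 - <<'E'
from tilt import *
np.set_printoptions(precision=4,suppress=True)
s=ctrl.get_state();a=cv2.imread("pics/w5w.png")
print(prof(a))
seat=np.array([.506,.035,.115])
R=Ro.from_euler("xyz",s["orientation"]).as_matrix()
print("seat far rim row",proj("wrist",seat+.0225*R[:,0],s),proj("wrist",seat+.026*R[:,0],s))
for d in(40,35,30,25,20):
    for L in(.1065,.1):
        r,o=rows(s,d,L);print(d,L,np.round(r),"rel",(o-seat)@R[:,0],o[2]-.115)
E
```

```text
[240, 240, 240, 240, 240, 239, 239, 239, 239, 238, 238, 238, 238, 238, 19, 20, 19, 20, 19, 19, 19, 13, 156, 167, 169, 200, 197, 188, 113, 147, 159, 159, 159, 159, 137, 123, 108, 106, 101, 104, 97, 97, 97, 97, 97]
seat far rim row [319.1419 131.9595] [319.1386 124.9928]
40 0.1065 [100. 145. 133. 147. 154.] rel 0.026376284261796012 0.005479180955058435
40 0.1 [108. 157. 144. 159. 166.] rel 0.0221958516991739 0.010458469835331788
35 0.1065 [115. 153. 140. 152. 160.] rel 0.01900792436151788 -0.00017677856954803617
35 0.1 [122. 163. 150. 163. 171.] rel 0.01527720390548548 0.005147709718330409
30 0.1065 [130. 161. 148. 159. 167.] rel 0.011174355497575367 -0.005168791355813121
30 0.1 [136. 170. 156. 168. 176.] rel 0.007921740183473741 0.0004603737687857157Traceback (most recent call last):
  File "<stdin>", line 10, in <module>
  File "tilt.py", line 6, in rows
    return [f(0,.0145),f(.042,.0235),f(.042,.03),f(.05,.03),f(.05,.026)],o
                                                 ~^^^^^^^^^
  File "tilt.py", line 5, in <lambda>
    f=lambda z,r:min(proj("wrist",o+z*u+r*(np.cos(a)*p+np.sin(a)*q),s)[1] for a in np.linspace(0,6.28,90))
                 ~~~^^^^^^^^^^^^^^^^^^^^^^^^^^^^^^^^^^^^^^^^^^^^^^^^^^^^^^^^^^^^^^^^^^^^^^^^^^^^^^^^^^^^^^
  File "tilt.py", line 5, in <genexpr>
    f=lambda z,r:min(proj("wrist",o+z*u+r*(np.cos(a)*p+np.sin(a)*q),s)[1] for a in np.linspace(0,6.28,90))
                     ~~~~^^^^^^^^^^^^^^^^^^^^^^^^^^^^^^^^^^^^^^^^^^^^^
  File "h.py", line 13, in proj
    p=ctrl.camera_params(n);f=240/np.tan(np.radians(p["fov_y"]/2))
ValueError: time passes only in moves, steps and waits
```

The funnel slid about 6 mm along its axis and turned only slightly (to about 37°). The push ran along its axis, so it made no torque. I'll back off and swing in an arc about the outlet tip with a lighter grip. The axial slip at 8 N suggests friction of about 0.5, so 4-5 N should hold the roughly 0.18 kg.

Call:
play_rows(motion=[{"x": -0.0085, "y": 0, "z": 0, "twist": 0, "hand": 0.4}, {"x": -0.0085, "y": 0, "z": 0.004, "twist": 0, "hand": 0.4}, {"x": -0.0085, "y": 0, "z": 0.008, "twist": 0, "hand": 0.4}, {"x": -0.0085, "y": 0, "z": 0.008, "twist": 0, "hand": 0.4}, {"x": -0.002, "y": 0, "z": 0.0043, "twist": 0, "hand": 0.4}, {"x": 0.006, "y": 0, "z": -0.0006, "twist": 0, "hand": 0.4}, {"x": 0.0115, "y": 0, "z": -0.003, "twist": 0, "hand": 0.4}, {"x": 0.0165, "y": 0, "z": -0.0054, "twist": 0, "hand": 0.4}, {"x": 0.0165, "y": 0, "z": -0.0054, "twist": 0, "hand": 0.4}], squeeze=4.5)

```text
time_s: 7.38
position: [0.4821, 0.038, 0.2052]
orientation: [3.142, -0.002, -0.111]
contact_force: [1.3, 0.3, -1.2]
gripper_width: 0.0517
grasp_force: 4.5
```

```bash
sed -i 's/^def ray/from functools import lru_cache\nclass C:\n    cp=staticmethod(lru_cache(None)(lambda n:ctrl.camera_params(n)))\ndef ray/; s/p=ctrl.camera_params(n)/p=C.cp(n)/' h.py
cat >> tilt.py <<'E'
seat=np.array([.506,.035,.115])
def fit(tag):
    s=ctrl.get_state();a=ctrl.camera("wrist");cv2.imwrite(f"pics/{tag}.png",a)
    R=Ro.from_euler("xyz",s["orientation"]).as_matrix()
    g=s["position"]-.002*R[:,2]-seat
    print(s["position"],s["contact_force"],s["gripper_width"],s["time_s"],"g rel",g@R[:,0],g@R[:,1],g[2])
    print("far rim",proj("wrist",seat+.0225*R[:,0],s),proj("wrist",seat+.026*R[:,0],s))
    print(list(zip(range(60,400,5),a[60:400:5,314:321].mean((1,2)).astype(int))))
    for d in(40,30,20,10,0):
        for L in(.1065,.1): r,o=rows(s,d,L);print(d,L,np.round(r),"orel %.4f %.4f"%((o-seat)@R[:,0],o[2]-.115))
E
python3 -c "
from tilt import *
np.set_printoptions(precision=4,suppress=True)
fit('w6')"
```

```text
[0.4821 0.038  0.2052] [ 1.2525  0.334  -1.2235] 0.05171804061982418 7.3833 g rel -0.023921429479514644 -0.00036694162795039716 0.09215843024609517
far rim [319.1043 166.5374] [319.101  159.9908]
[(60, np.int64(237)), (65, np.int64(238)), (70, np.int64(239)), (75, np.int64(240)), (80, np.int64(241)), (85, np.int64(240)), (90, np.int64(240)), (95, np.int64(241)), (100, np.int64(241)), (105, np.int64(240)), (110, np.int64(239)), (115, np.int64(239)), (120, np.int64(238)), (125, np.int64(238)), (130, np.int64(238)), (135, np.int64(239)), (140, np.int64(239)), (145, np.int64(171)), (150, np.int64(171)), (155, np.int64(128)), (160, np.int64(69)), (165, np.int64(12)), (170, np.int64(23)), (175, np.int64(130)), (180, np.int64(227)), (185, np.int64(215)), (190, np.int64(188)), (195, np.int64(122)), (200, np.int64(122)), (205, np.int64(122)), (210, np.int64(110)), (215, np.int64(95)), (220, np.int64(93)), (225, np.int64(88)), (230, np.int64(88)), (235, np.int64(88)), (240, np.int64(88)), (245, np.int64(88)), (250, np.int64(88)), (255, np.int64(88)), (260, np.int64(88)), (265, np.int64(88)), (
[... 398 characters left out ...]
(365, np.int64(89)), (370, np.int64(88)), (375, np.int64(89)), (380, np.int64(89)), (385, np.int64(73)), (390, np.int64(45)), (395, np.int64(15))]
40 0.1065 [100. 145. 133. 147. 155.] orel 0.0444 0.0106
40 0.1 [109. 157. 144. 159. 167.] orel 0.0402 0.0156
30 0.1065 [130. 161. 148. 159. 167.] orel 0.0292 -0.0001
30 0.1 [136. 170. 157. 168. 176.] orel 0.0259 0.0056
20 0.1065 [160. 179. 166. 173. 182.] orel 0.0123 -0.0079
20 0.1 [165. 185. 172. 180. 189.] orel 0.0101 -0.0018
10 0.1065 [189. 198. 185. 190. 198.] orel -0.0056 -0.0127
10 0.1 [193. 203. 189. 195. 203.] orel -0.0067 -0.0063
0 0.1065 [219. 218. 205. 208. 217.] orel -0.0241 -0.0143
0 0.1 [221. 221. 208. 211. 219.] orel -0.0241 -0.0078
```

The tilt fits 19-20° with L of about 0.100, so it is rotating as intended. I'm finishing the arc and then centring over the seat.

Call:
play_rows(motion=[{"x": 0.009, "y": 0, "z": -0.003, "twist": 0, "hand": 0.4}, {"x": 0.018, "y": 0, "z": -0.0052, "twist": 0, "hand": 0.4}, {"x": 0.026, "y": 0, "z": -0.0063, "twist": 0, "hand": 0.4}, {"x": 0.033, "y": 0, "z": -0.007, "twist": 0, "hand": 0.4}, {"x": 0.033, "y": 0, "z": -0.007, "twist": 0, "hand": 0.4}, {"x": 0.028, "y": 0, "z": -0.006, "twist": 0, "hand": 0.4}, {"x": 0.024, "y": 0, "z": -0.004, "twist": 0, "hand": 0.4}, {"x": 0.024, "y": 0, "z": -0.004, "twist": 0, "hand": 0.4}])

```text
time_s: 8.1
position: [0.5031, 0.0358, 0.2085]
orientation: [3.141, 0.001, -0.111]
contact_force: [-0.7, 0.5, 1.6]
gripper_width: 0.0517
grasp_force: 4.5
```

```bash
python3 -c "
from tilt import *
np.set_printoptions(precision=4,suppress=True)
import io
fit('w7')
t=ctrl.camera('top');cv2.imwrite('pics/t7.png',t)
a=cv2.imread('pics/w7.png').mean(2).astype(int)
print(a[130:240:6,240:400:10])"
```

```text
[0.5031 0.0358 0.2085] [-0.7302  0.4642  1.6151] 0.05169754671322397 8.1 g rel -0.003049779626276959 -0.0004318459682773428 0.09545615114303423
far rim [319.2259 203.6074] [319.2232 197.4253]
[(60, np.int64(240)), (65, np.int64(240)), (70, np.int64(240)), (75, np.int64(239)), (80, np.int64(239)), (85, np.int64(238)), (90, np.int64(238)), (95, np.int64(239)), (100, np.int64(240)), (105, np.int64(241)), (110, np.int64(242)), (115, np.int64(241)), (120, np.int64(241)), (125, np.int64(241)), (130, np.int64(241)), (135, np.int64(240)), (140, np.int64(220)), (145, np.int64(154)), (150, np.int64(161)), (155, np.int64(126)), (160, np.int64(126)), (165, np.int64(126)), (170, np.int64(126)), (175, np.int64(129)), (180, np.int64(128)), (185, np.int64(129)), (190, np.int64(129)), (195, np.int64(80)), (200, np.int64(112)), (205, np.int64(109)), (210, np.int64(103)), (215, np.int64(80)), (220, np.int64(81)), (225, np.int64(83)), (230, np.int64(83)), (235, np.int64(80)), (240, np.int64(80)), (245, np.int64(80)), (250, np.int64(80)), (255, np.int64(80)), (260, np.int64(80)), (265, np.int64(80)), (27
[... 1666 characters left out ...]
 129 128 105 115 114 110 131]
 [117 106 131 128 130 129 129 131 129 130 130 122 115  73 110 130]
 [116 109 132 128 129 129 128 130 130 128 129 130 113 104 131  90]
 [113 110 133 129 128 127 103  81  83  78  83  90  96  93 188 106]
 [ 93 112 131 128 127  78 109 108 106 111  89  86 110  94 214 115]
 [ 63 102  83  90  77  81 105 105 104 104 105 106 105 128 237 125]
 [ 95  98 102  88 104  42  90  81  82  79 102 104 102 114 232 106]
 [110 113 114 107 106  77  78  81  82  81  81  95 107  73 215 207]
 [117 121 123 105  75  78  83  84  84  82  87  82 104 104 192 208]
 [116 113  92 106  76  81  85  89  93  83  84  85  78 106 246 245]
 [106 103 104  70  84 101  77  81  81  81  81  82  77 106  89 244]]
```

The tilt is now about 8° and the stopper edge rests on the far lip. I'll shift back 8 mm, sink into the cone and rotate the last bit.

Call:
play_rows(motion=[{"x": -0.008, "y": 0, "z": -0.001, "twist": 0, "hand": 0.4}, {"x": -0.008, "y": 0, "z": 0.008, "twist": 0, "hand": 0.4}, {"x": -0.008, "y": 0, "z": 0.016, "twist": 0, "hand": 0.4}, {"x": -0.004, "y": 0, "z": 0.018, "twist": 0, "hand": 0.4}, {"x": 0, "y": 0, "z": 0.02, "twist": 0, "hand": 0.4}, {"x": 0.003, "y": 0, "z": 0.022, "twist": 0, "hand": 0.4}, {"x": 0.003, "y": 0, "z": 0.022, "twist": 0, "hand": 0.4}], squeeze=5)

```text
time_s: 8.78
position: [0.5083, 0.0351, 0.1861]
orientation: [3.142, 0.0, -0.111]
contact_force: [-0.7, 1.1, -2.2]
gripper_width: 0.0517
grasp_force: 5.0
```

Call:
play_rows(motion=[{"x": -0.001, "y": 0, "z": 0.002, "twist": 0, "hand": 0.4}, {"x": -0.002, "y": 0, "z": 0.004, "twist": 0, "hand": 0.4}, {"x": -0.002, "y": 0, "z": 0.006, "twist": 0, "hand": 0.4}, {"x": -0.002, "y": 0, "z": 0.008, "twist": 0, "hand": 0.4}, {"x": -0.002, "y": 0, "z": 0.01, "twist": 0, "hand": 0.4}, {"x": -0.002, "y": 0, "z": 0.01, "twist": 0, "hand": 0.4}], squeeze=8)

```text
time_s: 9.28
position: [0.5063, 0.0355, 0.177]
orientation: [-3.141, -0.002, -0.111]
contact_force: [4.5, 0.2, -1.6]
gripper_width: 0.0519
grasp_force: 8.0
```

```bash
python3 -c "
from tilt import *
np.set_printoptions(precision=4,suppress=True)
fit('w8')" | grep -v '^[43]0'
```

```text
[0.5063 0.0355 0.177 ] [ 4.4788  0.2009 -1.5603] 0.05187818269635348 9.2833 g rel 0.0004107760521178006 -0.0005440456307923919 0.06396917376770193
far rim [319.6283 221.1739] [319.6268 214.1754]
[(60, np.int64(240)), (65, np.int64(240)), (70, np.int64(239)), (75, np.int64(239)), (80, np.int64(239)), (85, np.int64(238)), (90, np.int64(239)), (95, np.int64(239)), (100, np.int64(240)), (105, np.int64(240)), (110, np.int64(241)), (115, np.int64(241)), (120, np.int64(241)), (125, np.int64(241)), (130, np.int64(242)), (135, np.int64(241)), (140, np.int64(240)), (145, np.int64(239)), (150, np.int64(128)), (155, np.int64(126)), (160, np.int64(126)), (165, np.int64(126)), (170, np.int64(127)), (175, np.int64(126)), (180, np.int64(127)), (185, np.int64(128)), (190, np.int64(128)), (195, np.int64(130)), (200, np.int64(129)), (205, np.int64(128)), (210, np.int64(78)), (215, np.int64(77)), (220, np.int64(112)), (225, np.int64(158)), (230, np.int64(73)), (235, np.int64(75)), (240, np.int64(85)), (245, np.int64(72)), (250, np.int64(73)), (255, np.int64(73)), (260, np.int64(73)), (265, np.int64(73))
[... 181 characters left out ...]
.int64(42)), (315, np.int64(46)), (320, np.int64(50)), (325, np.int64(53)), (330, np.int64(53)), (335, np.int64(53)), (340, np.int64(51)), (345, np.int64(49)), (350, np.int64(72)), (355, np.int64(72)), (360, np.int64(73)), (365, np.int64(73)), (370, np.int64(73)), (375, np.int64(73)), (380, np.int64(73)), (385, np.int64(64)), (390, np.int64(45)), (395, np.int64(16))]
20 0.1065 [160. 179. 166. 173. 182.] orel 0.0366 -0.0361
20 0.1 [165. 185. 172. 180. 189.] orel 0.0344 -0.0300
10 0.1065 [190. 198. 185. 190. 199.] orel 0.0187 -0.0409
10 0.1 [193. 203. 189. 195. 203.] orel 0.0176 -0.0345
0 0.1065 [219. 218. 205. 208. 217.] orel 0.0002 -0.0425
0 0.1 [222. 221. 208. 211. 219.] orel 0.0002 -0.0360
```

It's upright (the flange edge at row 209 fits 0°), with about 1 mm left to go. I'll ease the side load and press with a firmer grip.

Call:
play_rows(motion=[{"x": 0.0015, "y": 0, "z": 0, "twist": 0, "hand": 0.4}, {"x": 0.0015, "y": 0, "z": 0.001, "twist": 0, "hand": 0.4}, {"x": 0.0015, "y": 0, "z": 0.002, "twist": 0, "hand": 0.4}, {"x": 0.0015, "y": 0, "z": 0.003, "twist": 0, "hand": 0.4}, {"x": 0.0015, "y": 0, "z": 0.003, "twist": 0, "hand": 0.4}], squeeze=30)

```text
time_s: 9.75
position: [0.5075, 0.0354, 0.1756]
orientation: [-3.141, -0.002, -0.111]
contact_force: [-1.4, 1.1, 13.4]
gripper_width: 0.0521
grasp_force: 30.0
```

Call:
play_rows(motion=[{"x": 0, "y": 0, "z": 0.001, "twist": 0, "hand": 0.4}, {"x": 0, "y": 0, "z": 0.002, "twist": 0, "hand": 0.4}, {"x": 0, "y": 0, "z": 0.003, "twist": 0, "hand": 0.4}, {"x": 0, "y": 0, "z": 0.003, "twist": 0, "hand": 0.4}, {"x": 0, "y": 0, "z": 0.003, "twist": 0, "hand": 0.4}, {"x": 0, "y": 0, "z": 0.003, "twist": 0, "hand": 0.4}], squeeze=40)

```text
time_s: 10.25
position: [0.5087, 0.0354, 0.1745]
orientation: [-3.141, -0.006, -0.111]
contact_force: [-1.7, 0.4, 25.7]
gripper_width: 0.0517
grasp_force: 40.0
```

It pressed home at 25 N with hardly any travel. I'll ease off, release and rise straight up.

Call:
play_rows(motion=[{"x": 0, "y": 0, "z": -0.004, "twist": 0, "hand": 0.4}, {"x": 0, "y": 0, "z": -0.004, "twist": 0, "hand": 0.6}, {"x": 0, "y": 0, "z": -0.004, "twist": 0, "hand": 0.8}, {"x": 0, "y": 0, "z": -0.004, "twist": 0, "hand": 0.8}, {"x": 0, "y": 0, "z": -0.004, "twist": 0, "hand": 0.8}, {"x": 0, "y": 0, "z": -0.02, "twist": 0, "hand": 0.8}, {"x": 0, "y": 0, "z": -0.04, "twist": 0, "hand": 0.8}, {"x": 0, "y": 0, "z": -0.07, "twist": 0, "hand": 0.8}, {"x": 0, "y": 0, "z": -0.1, "twist": 0, "hand": 0.8}, {"x": 0, "y": 0, "z": -0.1, "twist": 0, "hand": 0.8}])

```text
time_s: 11.08
position: [0.5092, 0.0351, 0.2761]
orientation: [-3.141, -0.009, -0.111]
contact_force: [1.0, 0.5, 0.3]
gripper_width: 0.0737
grasp_force: 0.0
```

Call:
play_rows(motion=[{"x": -0.02, "y": -0.03, "z": 0, "twist": 0, "hand": 0.8}, {"x": -0.05, "y": -0.055, "z": 0, "twist": 0, "hand": 0.6}, {"x": -0.08, "y": -0.08, "z": 0, "twist": 0, "hand": 0.4}, {"x": -0.1, "y": -0.1, "z": 0, "twist": 0, "hand": 0.2}, {"x": -0.11, "y": -0.11, "z": 0, "twist": 0, "hand": 0}, {"x": -0.11, "y": -0.11, "z": 0, "twist": 0, "hand": 0}, {"x": -0.11, "y": -0.11, "z": 0, "twist": 0, "hand": 0}])

```text
time_s: 11.67
position: [0.4096, 0.157, 0.2705]
orientation: [3.141, 0.0, -0.109]
contact_force: [0.5, 1.2, 0.1]
gripper_width: 0.0382
grasp_force: 0.0
```

```bash
python3 - <<'E'
from h import *
np.set_printoptions(precision=4,suppress=True)
s=ctrl.get_state();print(s["position"],s["orientation"],s["contact_force"],s["time_s"],s["gripper_width"])
t=ctrl.camera("top");w=ctrl.camera("wrist");c=ctrl.camera("scene")
for n,i in(("t9",t),("s9",c),("w9",w)): cv2.imwrite(f"pics/{n}.png",i)
A=cv2.resize(c[220:370,190:350],(400,375),interpolation=cv2.INTER_CUBIC)
B=cv2.resize(w,(400,300)); D=cv2.resize(t[200:330,160:360],(400,260),interpolation=cv2.INTER_CUBIC)
cv2.imwrite("pics/f9.png",np.hstack([np.vstack([A,np.zeros((185,400,3),np.uint8)]),np.vstack([B,D])]))
E
```

```text
[0.4096 0.157  0.2705] [ 3.1411  0.0001 -0.109 ] [0.5291 1.1554 0.0828] 11.6667 0.038220172094609234
```

View pics/f9.png

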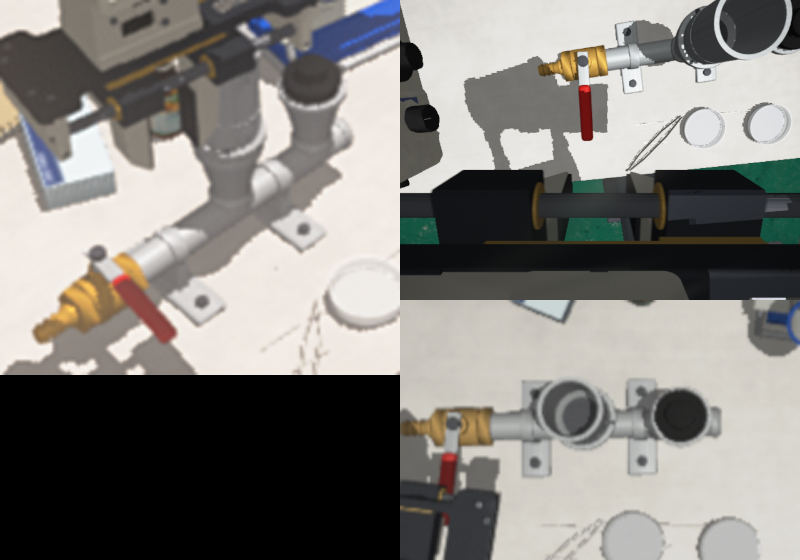

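The funnel stands upright with its flange just above the mouth. In the wrist view the pivot is at about (291,96) and the lever tip at (299,224), both full-size pixels. Next I'll compute the lever position and the room towards the microscope.

```bash
python3 - <<'E'
from h import *
np.set_printoptions(precision=4,suppress=True)
s=ctrl.get_state();print(s["position"],s["joint_positions"])
print("piv",atz(ray("wrist",(291,96),s),.092),"tip",atz(ray("wrist",(299,222),s),.085))
a=cv2.imread("pics/w9.png").astype(int);m=(a[:,:,2]>90)&(a[:,:,1]<60)&(a[:,:,0]<60)
r,c=np.nonzero(m);print("red",r.min(),r.max());
for k in range(r.min()+4,r.max()-3,20):
    cc=c[r==k];print(k,cc.min(),cc.max(),atz(ray("wrist",(cc.mean(),k),s),.087))
for px in((88,245),(84,285),(106,152),(70,190)): print(px,[atz(ray("top",px),z) for z in(.05,.15,.25)])
E
```

```text
[0.4105 0.1561 0.2704] [ 0.1888  0.1612  1.6937 -0.0004  1.287   1.8715]
piv [0.5018 0.1655 0.092 ] tip [0.4077 0.1718 0.085 ]
red 136 224
140 286 304 [0.4708 0.167  0.087 ]
160 288 303 [0.4561 0.1683 0.087 ]
180 289 304 [0.441  0.1695 0.087 ]
200 290 306 [0.4255 0.1702 0.087 ]
220 292 307 [0.4096 0.171  0.087 ]
(88, 245) [array([0.5332, 0.372 , 0.05  ]), array([0.5229, 0.3256, 0.15  ]), array([0.5126, 0.2791, 0.25  ])]
(84, 285) [array([0.4536, 0.3742, 0.05  ]), array([0.4514, 0.3276, 0.15  ]), array([0.4491, 0.2809, 0.25  ])]
(106, 152) [array([0.7242, 0.349 , 0.05  ]), array([0.6947, 0.3048, 0.15  ]), array([0.6651, 0.2607, 0.25  ])]
(70, 190) [array([0.6441, 0.4163, 0.05  ]), array([0.6226, 0.3654, 0.15  ]), array([0.6011, 0.3145, 0.25  ])]
```

Pivot is at (0.5015, 0.1655) and the lever runs about 5° past across, as expected. I'll turn the tool so its body lies along x (clear of the funnel and microscope), then lower the closed fingers on the lever's -y side.

Call:
play_rows(motion=[{"x": 0.005, "y": 0.002, "z": 0, "twist": -7, "hand": 0}, {"x": 0.01, "y": 0.004, "z": 0, "twist": -14, "hand": 0}, {"x": 0.015, "y": 0.006, "z": 0, "twist": -21, "hand": 0}, {"x": 0.02, "y": 0.008, "z": 0, "twist": -28, "hand": 0}, {"x": 0.025, "y": 0.01, "z": 0, "twist": -35, "hand": 0}, {"x": 0.03, "y": 0.012, "z": 0, "twist": -42, "hand": 0}, {"x": 0.035, "y": 0.014, "z": 0, "twist": -49, "hand": 0}, {"x": 0.04, "y": 0.016, "z": 0, "twist": -56, "hand": 0}, {"x": 0.043, "y": 0.016, "z": 0, "twist": -63, "hand": 0}, {"x": 0.043, "y": 0.016, "z": 0, "twist": -70, "hand": 0}])

```text
time_s: 12.65
position: [0.4521, 0.1349, 0.2703]
orientation: [-3.142, 0.0, 1.115]
contact_force: [0.2, -0.0, 0.2]
gripper_width: 0.0002
grasp_force: 0.0
```

Call:
play_rows(motion=[{"x": 0, "y": 0, "z": 0, "twist": -7, "hand": 0}, {"x": 0, "y": 0, "z": 0, "twist": -14, "hand": 0}, {"x": 0, "y": 0, "z": 0, "twist": -21, "hand": 0}, {"x": 0, "y": 0, "z": 0, "twist": -26.3, "hand": 0}, {"x": 0, "y": 0, "z": 0, "twist": -26.3, "hand": 0}, {"x": 0, "y": 0, "z": 0, "twist": -26.3, "hand": 0}])

```text
time_s: 13.15
position: [0.4513, 0.1354, 0.2704]
orientation: [-3.141, 0.0, 1.566]
contact_force: [0.2, 0.1, 0.1]
gripper_width: 0.0005
grasp_force: 0.0
```

Call:
play_rows(motion=[{"x": 0, "y": 0, "z": 0.03, "twist": 0, "hand": 0}, {"x": 0, "y": 0, "z": 0.06, "twist": 0, "hand": 0}, {"x": 0, "y": 0, "z": 0.09, "twist": 0, "hand": 0}, {"x": 0, "y": 0, "z": 0.115, "twist": 0, "hand": 0}, {"x": 0, "y": 0, "z": 0.14, "twist": 0, "hand": 0}, {"x": 0, "y": 0, "z": 0.16, "twist": 0, "hand": 0}, {"x": 0, "y": 0, "z": 0.173, "twist": 0, "hand": 0}, {"x": 0, "y": 0, "z": 0.183, "twist": 0, "hand": 0}, {"x": 0, "y": 0, "z": 0.183, "twist": 0, "hand": 0}])

```text
time_s: 13.9
position: [0.4499, 0.1356, 0.0857]
orientation: [-3.138, 0.001, 1.567]
contact_force: [-0.9, 0.4, -0.4]
gripper_width: 0.0004
grasp_force: 0.0
```

```bash
python3 - <<'E'
from h import *
s=ctrl.get_state();print(s["position"],s["contact_force"])
P=np.array([.5015,.1655]);m=np.radians(2.2);M=np.array([[np.cos(m),-np.sin(m)],[np.sin(m),np.cos(m)]])
for f in range(5,96,5):
    a=np.radians(f);d=np.array([-np.cos(a),np.sin(a)]);n=np.array([np.sin(a),np.cos(a)])
    c=P+M@(.05*d)-M@n*(.0075+.019*np.sin(a)+.0095*abs(np.cos(a)))
    e=c-s["position"][:2];print(f,"tool x %.4f y %.4f"%(e[1],e[0]),c)
E
```

```text
[0.4498617  0.13555799 0.08567505] [-0.90117508  0.41623285 -0.44955385]
5 tool x 0.0138 y 0.0008 [0.45065012 0.14934491]
10 tool x 0.0168 y -0.0006 [0.44922726 0.15231727]
15 tool x 0.0200 y -0.0019 [0.44795845 0.15552019]
20 tool x 0.0234 y -0.0030 [0.44688532 0.15895676]
25 tool x 0.0271 y -0.0038 [0.44605234 0.16262231]
30 tool x 0.0309 y -0.0044 [0.4455053  0.16650379]
35 tool x 0.0350 y -0.0046 [0.4452898  0.17057946]
40 tool x 0.0393 y -0.0044 [0.44544965 0.17481876]
45 tool x 0.0436 y -0.0038 [0.44602523 0.17918257]
50 tool x 0.0481 y -0.0028 [0.44705193 0.18362369]
55 tool x 0.0525 y -0.0013 [0.44855869 0.18808764]
60 tool x 0.0570 y 0.0007 [0.45056665 0.19251372]
65 tool x 0.0613 y 0.0032 [0.45308797 0.19683624]
70 tool x 0.0654 y 0.0063 [0.45612496 0.20098602]
75 tool x 0.0693 y 0.0098 [0.45966936 0.20489202]
80 tool x 0.0729 y 0.0138 [0.46370197 0.20848307]
85 tool x 0.0761 y 0.0183 [0.46819258 0.21168969]
90 tool x 0.0789 y 0.0232 [0.47310014 0.21444587]
95 tool x 0.0812 y 0.0269 [0.47671935 0.21677174]
```

Call:
play_rows(motion=[{"x": 0.008, "y": 0.001, "z": 0, "twist": 0, "hand": 0}, {"x": 0.014, "y": 0.001, "z": 0, "twist": 0, "hand": 0}, {"x": 0.02, "y": -0.002, "z": 0, "twist": 0, "hand": 0}, {"x": 0.025, "y": -0.0035, "z": 0, "twist": 0, "hand": 0}, {"x": 0.031, "y": -0.0044, "z": 0, "twist": 0, "hand": 0}, {"x": 0.037, "y": -0.0045, "z": 0, "twist": 0, "hand": 0}, {"x": 0.0436, "y": -0.0038, "z": 0, "twist": 0, "hand": 0}, {"x": 0.0481, "y": -0.0028, "z": 0, "twist": 0, "hand": 0}, {"x": 0.0525, "y": -0.0013, "z": 0, "twist": 0, "hand": 0}, {"x": 0.057, "y": 0.0007, "z": 0, "twist": 0, "hand": 0}])

```text
time_s: 14.73
position: [0.4513, 0.1937, 0.0876]
orientation: [-3.141, 0.0, 1.57]
contact_force: [-1.2, -3.6, -0.3]
gripper_width: 0.0004
grasp_force: 1.3
```

Call:
play_rows(motion=[{"x": 0.0043, "y": 0.0025, "z": 0, "twist": 0, "hand": 0}, {"x": 0.0084, "y": 0.0056, "z": 0, "twist": 0, "hand": 0}, {"x": 0.0123, "y": 0.0091, "z": 0, "twist": 0, "hand": 0}, {"x": 0.0159, "y": 0.0131, "z": 0, "twist": 0, "hand": 0}, {"x": 0.0191, "y": 0.0176, "z": 0, "twist": 0, "hand": 0}, {"x": 0.0219, "y": 0.0225, "z": 0, "twist": 0, "hand": 0}, {"x": 0.0225, "y": 0.025, "z": 0, "twist": 0, "hand": 0}, {"x": 0.0225, "y": 0.0265, "z": 0, "twist": 0, "hand": 0}, {"x": 0.0225, "y": 0.0265, "z": 0, "twist": 0, "hand": 0}])

```text
time_s: 15.48
position: [0.4755, 0.2157, 0.0874]
orientation: [-3.135, 0.001, 1.57]
contact_force: [-13.5, -1.4, 7.4]
gripper_width: 0.0004
grasp_force: 6.4
```

```bash
cat > lev.py <<'E'
from h import *
s=ctrl.get_state();print(s["position"],s["contact_force"],s["time_s"])
P=np.array([.5015,.1655])
for n in("wrist","top"):
    a=ctrl.camera(n).astype(int);m=(a[:,:,2]>80)&(a[:,:,1]<55)&(a[:,:,0]<60)
    if n=="top": m[:,:150]=0;m[:,220:]=0;m[:220]=0;m[340:]=0
    l,lab,st,_=cv2.connectedComponentsWithStats(m.astype(np.uint8))
    if l<2: print(n,"none");continue
    k=1+st[1:,4].argmax();r,c=np.nonzero(lab==k)
    X=np.array([atz(ray(n,(x,y),s),.087)[:2] for x,y in zip(c,r)]);mu=X.mean(0);v=np.linalg.svd(X-mu,full_matrices=0)[2][0];v*=np.sign(v@(mu-P))
    print(n,len(r),"centroid",mu,"angle vs -x_world (deg, cw)",np.degrees(np.arctan2(v[1],-v[0])),"via pivot",np.degrees(np.arctan2(*(mu-P)[::-1]*[1,-1])))
E
python3 lev.py
```

```text
[0.47547641 0.21569203 0.0873927 ] [-13.47716586  -1.41796824   7.38430172] 15.4833
wrist 3449 centroid [0.4969911  0.24878427] angle vs -x_world (deg, cw) 87.43778760455251 via pivot 86.90110442641901
top 5 centroid [0.50158343 0.19391588] angle vs -x_world (deg, cw) 176.99550408966374 via pivot 90.1682293440631
```

The lever is against its stop (13 N reaction, and 87.4° measured in world against 87.8° expected). I'll back away and rise.

Call:
play_rows(motion=[{"x": 0, "y": -0.01, "z": 0, "twist": 0, "hand": 0}, {"x": 0, "y": -0.03, "z": 0, "twist": 0, "hand": 0}, {"x": -0.01, "y": -0.045, "z": -0.01, "twist": 0, "hand": 0}, {"x": -0.015, "y": -0.05, "z": -0.04, "twist": 0, "hand": 0}, {"x": -0.02, "y": -0.05, "z": -0.08, "twist": 0, "hand": 0}, {"x": -0.02, "y": -0.05, "z": -0.12, "twist": 0, "hand": 0}, {"x": -0.02, "y": -0.05, "z": -0.16, "twist": 0, "hand": 0}, {"x": -0.02, "y": -0.05, "z": -0.18, "twist": 0, "hand": 0}, {"x": -0.02, "y": -0.05, "z": -0.18, "twist": 0, "hand": 0}])

```text
time_s: 16.33
position: [0.4311, 0.1968, 0.2734]
orientation: [3.13, -0.004, 1.57]
contact_force: [1.0, -0.3, -0.5]
gripper_width: 0.0006
grasp_force: 0.0
```

```bash
python3 lev.py; python3 - <<'E'
from h import *
# funnel unchanged since release? difference of the scene/top views around the seat
for n,f,(y0,y1,x0,x1) in(("top","t9",(235,290,225,325)),("scene","s9",(250,300,265,320))):
    a=ctrl.camera(n);b=cv2.imread(f"pics/{f}.png");d=np.abs(a.astype(int)-b)[y0:y1,x0:x1].max(2);print(n,(d>60).mean())
    cv2.imwrite(f"pics/{n}_end.png",a)
E
```

```text
[0.43111711 0.19675096 0.27337831] [ 1.04661482 -0.34581259 -0.4691158 ] 16.3333
wrist 1339 centroid [0.49679728 0.23322436] angle vs -x_world (deg, cw) 87.15088635682952 via pivot 86.02780691380526
top 140 centroid [0.49898059 0.21530155] angle vs -x_world (deg, cw) 90.51713500596995 via pivot 87.10393138264605
top 0.0
scene 0.05490909090909091
```

```bash
python3 -c "
from workcell import ctrl
print(ctrl.job_done())"
```

```text
the job is handed in; nothing more can be done
None
```

The steel funnel stands upright in the open seat, held until its stopper was home (pressed in at about 25 N), then the red lever was swung to its stop in line with the pipe; the white funnel was left in the rack, and the job was handed in at about 16 s.

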